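# Proof-pull a freshly fitted file handle

## Task

A new straight wooden handle has been pressed onto the file tang held in the bench's sprung pull tester: grip that handle and draw it straight up, slowly and steadily, until the tester's brass collar is level with the upper brass pointer, and hold it there for a good second without overloading it. Then ease it back down until the collar sits on its stop again, never letting it snap back, and let go. Leave the file block and the graver stand standing where they are.

Things in the scene. Friction and masses are not known exactly. Their poses are not given: they have to be found in the camera images.
- handle_mid (a point): Middle of the handle to test: a plain straight pale-wood cylinder, upright, 26 mm across, 72 mm long, 100 to 172 mm above the bench at rest; this point is on its axis, 140 mm up; z is up. Below it a brass ferrule 22 mm wide. It stands on the axis of the pull tester: dark steel plate 100 x 90 x 22 mm, fixed to the bench, grey sleeve, brass collar, and 36 mm beside the axis a steel post 86 mm high.
- proof_pull (a joint): Rise in m of handle, chuck and brass collar (42 mm disc, 62 to 68 mm up) against a spring: 0 = on its stop, level with the lower brass pointer on the post; 0.012 = level with the upper pointer, the proof load of about 14 N; 0.030 = end. Moves only vertically. Lifts off at 4.5 N, then 0.8 N per mm; springs back if released. Within 5 mm of the pointer will do; over 22 mm is overload.
- file_block: Bystander: loose dark wooden block 60 x 100 x 55 mm (x, y, z) with two files upright in it, 26 mm either side of its middle along its y, with pear-shaped handles up to 149 mm above the bench. Origin: centre of the underside, z up.
- graver_stand: Bystander: loose round steel foot, 84 mm wide, with a grey holder and a graver with a mushroom-shaped handle, 40 mm wide, its top 142 mm above the bench. Origin: centre of the underside, z up.
Mind the look-alikes: they are no part of the job. Leave any turquoise look-alike of the part that bears handle_mid alone.

How it is judged:
By the outcome, as a careful person would: the job done as asked, in the order asked, and still so for the second after the job is handed in, with the robot touching nothing.
It also fails if it takes over 42 s, if anything falls off the work surface, if the arm or the gripper's body presses on something with over 40 N, if the wrist force passes 120 N, or if a joint passes its speed limit or range.

## Robot

A 6-joint arm with a two-finger parallel gripper is mounted at the origin on the work surface. World frame = base frame: x ahead of the robot, y to its left, z up, the work surface at z = 0. Lengths are in mm, angles in rad, forces in N, time in s.
With the tool pointing down it reaches from about 325 to 900 mm from the base axis. Payload 3.5 kg.
Tool frame: the origin (TCP) lies on the mounting face of the last link; the fingertips stand 173 mm ahead of it and the grasp point (between the pads) lies 155 mm ahead of it; z points along the fingers, y is the direction in which the jaws open and shut (so a half turn about z gives the same grasp; the last joint's range is limited). The gripper opens to 85 mm and grips with 20 to 120 N. Pads are 22 mm wide; open, the fingers measure 114 mm over their backs; the gripper's body (76 mm by 85 mm) begins 54 mm behind the grasp point. The pads swing forward as they close: fully open they stand 13 mm farther back than shut.
Start: joints at [-1.37, 0.276, -0.026, 1.268, 0, 1.467], TCP at [186.956, -596.381, 404.713] pointing down, gripper open.
Joint ranges: [-3.12, 3.12], [-0.85, 1.88], [-1.08, 1.24], [-1.95, 2.15], [-1.57, 1.53], [-3.14, 3.14]. Speed limits (rad/s): [2.57, 2.57, 3.14, 3.14, 3.14, 3.14].

## Interface

Orientations are given as a unit quaternion [x, y, z, w].
In Python, from station import robot gives the robot as it stands. The module is installed in compiled form; this text tells all that it offers.
- The arm moves only by the tool drive_tool, never from a script. Its arguments are lists of equal length, an entry for each row: "twist": the turn, a rotation vector about the tool's x, y, z normalised to -1 to 1, where 1 is pi rad, a list of three; "offset": the shift along the tool's x, y, z normalised to -1 to 1, where 1 is 750 mm, a list of three; "gripper": the opening, from -1 (shut) to 1 (fully open), so that 0 is half open. A call has exactly 8 rows; each row is the pose to reach, as a shift and turn from the pose commanded when the call began, along the tool's axes at that moment, turning the shorter way round; what a row does not reach only later rows make up. A row lasts 1/10 s, in which the tool goes at most 50 mm and 8.59 degrees, less where a joint would pass 70% of its speed; a pose out of reach is approached as far as the arm can. A call with a number of a shift or a turn outside -1 to 1 is refused whole. A call with a gripper value outside its range is refused whole. The fingers move at their own pace and stop on an object; "squeeze" is the grip in N (left out, the last holds). Time passes only in rows, so rows that repeat a pose let the fingers close, or fill a call up. It gives the time, the measured TCP pose, the force and the opening at its end, in the units of the state.
- robot.get_state(): the state, without advancing time (a new reading comes with each control period).
- robot.capture(name): name is "scene" or "top" or "wrist"; returns a dict with "frame" (384x512x3 uint8, red, green, blue), "intrinsics" (3x3 intrinsics, pixels), "R" (3x3) and "t" (3): a world point X has camera coordinates R X + t; the wrist camera has in their place "mount" (4x4, takes a point from camera to tool coordinates, whose origin is the TCP and whose axes are the flange's). Camera axes: x right, y down, z forward; pixel columns grow to the right and rows downward; lengths in mm; the calibration is good to about 2 mm. The wrist camera is an equidistant fisheye: a pixel r from the principal point sees the ray r / f radians off the axis. A picture is of the moment at which its call begins: read the wrist's pose just before it. There is no depth.
- robot.sign_off(): hands the job in, once; it reports no verdict.
Trained networks look in the newest picture that a camera, given by its name, has taken for a name from the list of things; names that differ only in an ending like _2 or _b are one class to them, and where a whole thing is asked for, a point or a joint stands for the part that bears it (a point fixed in the world has none). Each returns a list of dicts, best first, with "conf" (0 to 1); they miss things now and then, are a little off and sometimes report something else, mostly with a low value. They report only what shows in the picture. A call takes as long as a camera call. They do not tell look-alikes from the thing itself.
- robot.search_frame(camera, query): "uv" ([column, row] in pixels, amid what is visible of it).
- robot.masks_of(camera, query): "mask" (384x512 bool, what is visible of it) and "uv" ([column, row] in pixels, amid what is visible of it).
- robot.place_of(camera, query): "uv" ([column, row] in pixels: a listed point, or the origin of a listed thing).
The state is a dict: "time_s": time; "joint_positions": joint angles; "qvel": joint speeds; "tau": joint torques, N m; "tool_pos": TCP position; "orientation": TCP orientation; "contact_force": force on the tool from outside, world axes, zero at the start; "moment": the same for the moment, N m; "width": finger opening in mm.
Only numpy, scipy, OpenCV 4.12 (cv2) and the standard library are available. Lean on these libraries where they do the work, as an engineer would, in place of code of your own. Each camera call takes 0.05 s, during which the arm holds its last target. There are 200 camera calls.

## Working session

There is one attempt and no reset: what is moved stays moved. The work goes in short steps, Python scripts to look and compute and a tool call to move; the robot and the scene stay as the last step left them, time stands still between calls to the robot, and variables do not carry over. Pictures are saved under pics/ and viewed, about 8 in all and at most 12, crops included, and the job is handed in when it is done.

Besides the shell and the picture viewer there is one more tool, called after "Request:" as name(argument=value, ...), one argument or row to a line, values as JSON. drive_tool: Moves the arm, as the interface text tells. Its arguments: {"type":"object","properties":{"twist":{"type":"array"},"offset":{"type":"array"},"gripper":{"type":"array"},"squeeze":{"type":"number"}},"required":["twist","offset","gripper"]}

```bash
mkdir -p pics
cat > h.py <<'E'
from station import robot
import numpy as np, cv2
def ray(c,uv):
    K=c["intrinsics"];R=np.array(c["R"]);t=np.array(c["t"])
    d=R.T@np.linalg.inv(K)@np.array([*uv,1.]); return -R.T@t,d/np.linalg.norm(d)
def atz(c,uv,z):
    o,d=ray(c,uv); return o+d*(z-o[2])/d[2]
def proj(c,X):
    p=c["intrinsics"]@(np.array(c["R"])@np.array(X)+np.array(c["t"])); return p[:2]/p[2]
def tri(rs):
    A=0;b=0
    for o,d in rs:
        P=np.eye(3)-np.outer(d,d);A=A+P;b=b+P@o
    return np.linalg.solve(A,b)
E
python3 - <<'E'
from h import *
C={}
for n in("scene","top"):
    c=C[n]=robot.capture(n); f=c["frame"]
    cv2.imwrite(f"pics/{n}0.png",cv2.resize(f[:,:,::-1],None,fx=1.5,fy=1.5))
    for q,z in(("handle_mid",140),("proof_pull",65),("file_block",0),("graver_stand",0)):
        for r in robot.place_of(n,q)[:3]: print(n,q,np.round(r["uv"]),round(r["conf"],2),atz(c,r["uv"],z).round())
print(robot.get_state())
E
```

```text
scene handle_mid [330. 199.] 0.78 [633. 269. 140.]
scene handle_mid [224. 188.] 0.62 [581.   0. 140.]
scene handle_mid [389. 242.] 0.6 [770. 385. 140.]Traceback (most recent call last):
  File "<stdin>", line 7, in <module>
ValueError: it knows: file_block, graver_stand, handle_mid
```

Run:
```python
from h import *
for n in("scene","top"):
    c=robot.capture(n); f=c["frame"]
    cv2.imwrite(f"pics/{n}0.png",cv2.resize(f[:,:,::-1],None,fx=1.5,fy=1.5))
    print((-np.array(c["R"]).T@c["t"]).round())
    for q,z in(("handle_mid",140),("file_block",0),("graver_stand",0)):
        for r in robot.place_of(n,q)[:4]: print(n,q,np.round(r["uv"]),round(r["conf"],2),atz(c,r["uv"],z).round())
print(robot.get_state())
```

```text
[1321.   53. 1003.]
scene handle_mid [330. 199.] 0.76 [635. 268. 140.]
scene handle_mid [220. 188.] 0.68 [582.  -9. 140.]
scene handle_mid [388. 241.] 0.66 [766. 383. 140.]
scene file_block [294. 191.] 0.63 [487. 200.   0.]
scene graver_stand [155. 194.] 0.86 [ 473. -212.    0.]
[ 504.   84. 1127.]
top handle_mid [292. 196.] 0.68 [586.   4. 140.]
top handle_mid [183. 174.] 0.58 [644. 287. 140.]
top handle_mid [150. 128.] 0.54 [768. 377. 140.]
top file_block [222. 234.] 0.56 [487. 199.   0.]
top graver_stand [360. 237.] 0.72 [ 478. -206.    0.]
{'time_s': 0.5, 'joint_positions': array([-1.37043105e+00,  2.76411595e-01, -2.64715425e-02,  1.26803543e+00,
       -1.46261410e-05,  1.46739457e+00]), 'qvel': array([ 0.00037243,  0.00012087, -0.00080527, -0.00094435, -0.00174758,
        0.00011591]), 'tau': array([-9.35263997e-04, -4.44991064e+01,  2.95207661e+01,  3.00119435e-03,
       -1.11213578e-04,  8.70889579e-06]), 'tool_pos': array([ 186.92926493, -596.35669907,  404.67231483]), 'orientation': array([ 9.88487853e-01,  1.51300233e-01, -1.02664894e-05, -6.06931009e-05]), 'contact_force': array([-0.72206188,  0.13608111,  0.0398593 ]), 'moment': array([0.03544772, 0.04985139, 0.0128269 ]), 'width': 85.4463197795009}
```

View pics/scene0.png

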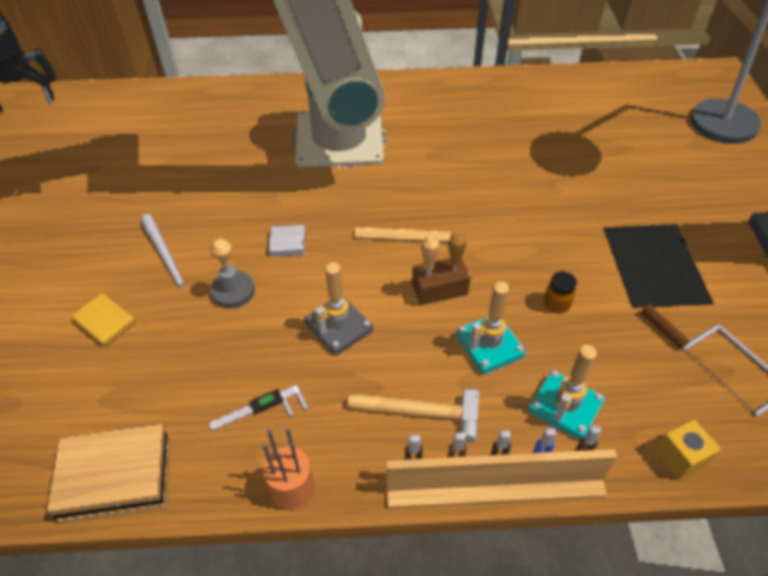

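View pics/top0.png

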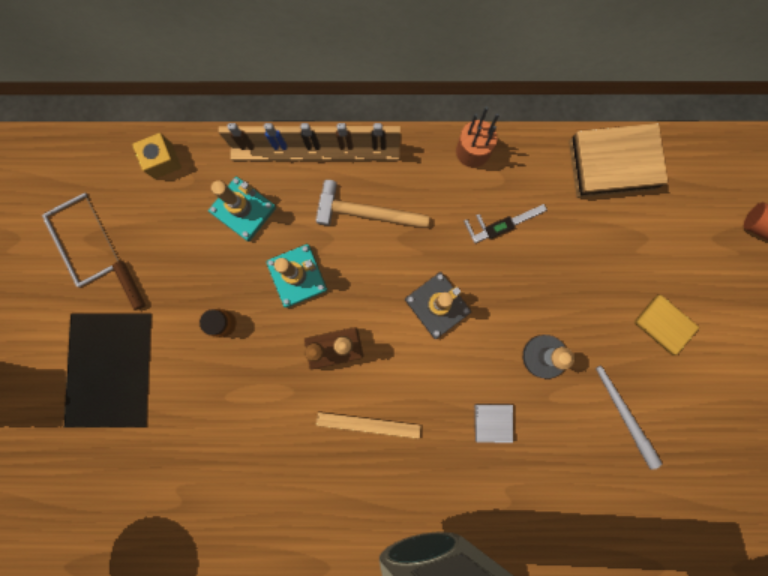

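The dark tester, the one to pull, stands at scene (335,300) and top (441,303) in the enlarged pictures, which puts it near (584,-2). The two turquoise testers are look-alikes. The post (86 mm) and its neighbours are all below the fingertips. I'll move above it at the current height.

Request:
drive_tool(
  twist=[
    [0,0,0],
    [0,0,0],
    [0,0,0],
    [0,0,0],
    [0,0,0],
    [0,0,0],
    [0,0,0],
    [0,0,0],
  ],
  offset=[
    [0.737,-0.599,0],
    [0.737,-0.599,0],
    [0.737,-0.599,0],
    [0.737,-0.599,0],
    [0.737,-0.599,0],
    [0.737,-0.599,0],
    [0.737,-0.599,0],
    [0.737,-0.599,0],
  ],
  gripper=[1,1,1,1,1,1,1,1],
  squeeze=60,
)

```text
time_s: 1.3
tool_pos: [408.4, -261.0, 405.1]
orientation: [0.989, 0.151, 0.0, 0.0]
contact_force: [0.9, -0.7, -1.0]
width: 85.3
```

Request:
drive_tool(
  twist=[
    [0,0,0],
    [0,0,0],
    [0,0,0],
    [0,0,0],
    [0,0,0],
    [0,0,0],
    [0,0,0],
    [0,0,0],
  ],
  offset=[
    [0.322,-0.262,0],
    [0.322,-0.262,0],
    [0.322,-0.262,0],
    [0.322,-0.262,0],
    [0.322,-0.262,0],
    [0.322,-0.262,0],
    [0.322,-0.262,0],
    [0.322,-0.262,0],
  ],
  gripper=[1,1,1,1,1,1,1,1],
)

```text
time_s: 2.1
tool_pos: [580.0, -1.5, 404.6]
orientation: [0.988, 0.153, -0.0, 0.0]
contact_force: [-1.1, -0.0, -0.4]
width: 85.3
```

```bash
cat >> h.py <<'E'
from scipy.spatial.transform import Rotation as Ro
def wray(c,s,uv):
    K=c["intrinsics"];M=np.array(c["mount"]);x=(uv[0]-K[0,2])/K[0,0];y=(uv[1]-K[1,2])/K[1,1];th=np.hypot(x,y)
    d=np.array([np.sin(th)*x/th,np.sin(th)*y/th,np.cos(th)]) if th>0 else np.array([0,0,1.])
    R=Ro.from_quat(s["orientation"]).as_matrix()
    return R@M[:3,3]+s["tool_pos"],R@M[:3,:3]@d
def wproj(c,s,X):
    K=c["intrinsics"];M=np.array(c["mount"]);R=Ro.from_quat(s["orientation"]).as_matrix()
    p=M[:3,:3].T@(R.T@(np.array(X)-s["tool_pos"])-M[:3,3]);th=np.arctan2(np.hypot(*p[:2]),p[2]);n=p[:2]/np.hypot(*p[:2])
    return np.array([K[0,2]+K[0,0]*th*n[0],K[1,2]+K[1,1]*th*n[1]])
E
python3 - <<'E'
from h import *
s=robot.get_state();c=robot.capture("wrist");print(s["tool_pos"],s["orientation"],c["mount"],c["intrinsics"])
cv2.imwrite("pics/w1.png",cv2.resize(c["frame"][:,:,::-1],None,fx=1.5,fy=1.5))
for r in robot.place_of("wrist","handle_mid")[:3]:
    o,d=wray(c,s,r["uv"]);print(r["uv"],r["conf"],o+d*(140-o[2])/d[2])
for n in("scene","top"):
    c=robot.capture(n);cv2.imwrite(f"pics/{n}1.png",cv2.resize(c["frame"][:,:,::-1][130:260,160:340],None,fx=4,fy=4,interpolation=cv2.INTER_CUBIC))
    for r in robot.place_of(n,"handle_mid")[:3]: print(n,r["uv"],r["conf"],atz(c,r["uv"],140))
E
```

```text
[580.02979907  -1.54345082 404.56909032] [ 9.88242580e-01  1.52894044e-01 -6.68020189e-05  9.93119335e-05] [[-5.18765383e-04 -9.65675808e-01 -2.59749810e-01  6.46099863e+01]
 [ 9.99999865e-01 -5.09016579e-04 -1.04794364e-04 -7.95821034e-01]
 [-3.10195773e-05 -2.59749829e-01  9.65675942e-01  3.08828170e+01]
 [ 0.00000000e+00  0.00000000e+00  0.00000000e+00  1.00000000e+00]] [[297.31863964   0.         255.03840434]
 [  0.         297.31863964 192.79097124]
 [  0.           0.           1.        ]]
[9.5, 66.6] 0.87 [632.25788905 274.89196734 140.        ]
[259.9, 203.2] 0.6 [574.18236441  -6.77230607 140.        ]
scene [386.4, 240.3] 0.97 [764.56263691 379.68140327 140.        ]
scene [222.8, 188.2] 0.61 [582.85184969  -2.53286597 140.        ]
scene [328.8, 203.3] 0.56 [647.35320429 262.18919978 140.        ]
top [185.4, 176.9] 0.51 [636.22293221 281.01971002 140.        ]
top [148.6, 127.2] 0.49 [769.24789708 381.61705679 140.        ]
```

View pics/w1.png

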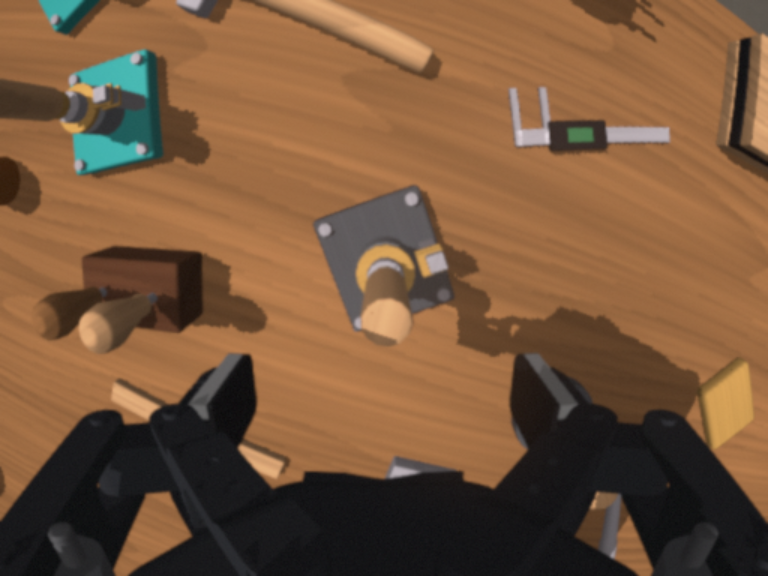

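The handle's top face is centred at (386,323), the collar at about (386,270) and the post at (434,262), with the view enlarged 1.5 times. I'll cross-check these pixels at their known heights.

Run:
```python
from h import *
s=robot.get_state();c=robot.capture("wrist")
for n,u,z in(("top",(386,323),172),("collar",(385.5,270),67),("post",(434,262),86),("pc1",(325,229),22),("pc2",(412,199),22),("pc3",(444,294),22),("pc4",(359,323),22)):
    o,d=wray(c,s,np.array(u)/1.5);print(n,(o+d*(z-o[2])/d[2]).round(1))
R=Ro.from_quat(s["orientation"]).as_matrix()
for X in((584,-3),(580,0)):print(X,wproj(c,s,[*X,172])*1.5,(R.T@(np.array([*X,295])-s["tool_pos"])/750).round(4))
```

```text
top [572.6  -7.2 172. ]
collar [575.2  -6.9  67. ]
post [594.  -34.5  86. ]
pc1 [583.5  45.9  22. ]
pc2 [626.6 -13.   22. ]
pc3 [560.7 -62.3  22. ]
pc4 [515.8  -2.5  22. ]
(584, -3) [384.65516167 298.81666563] [0.0074 0.0003 0.1464]
(580, 0) [376.09251879 304.75449418] [ 0.0035 -0.0051  0.1464]
```

View pics/scene1.png

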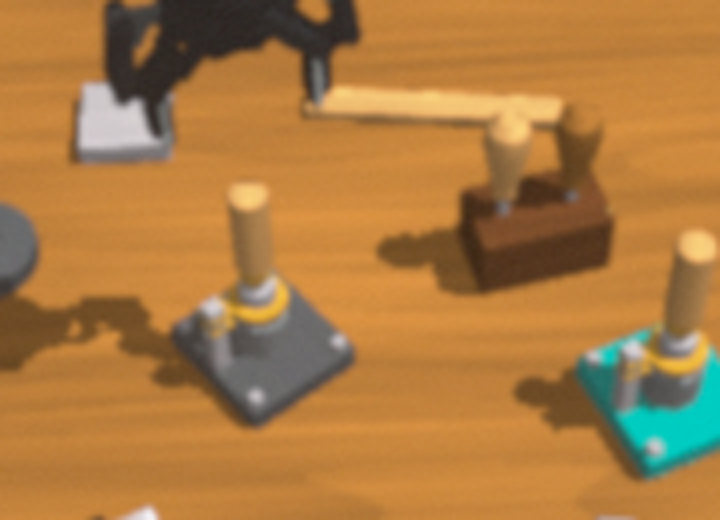

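Run:
```python
from h import *
c=robot.capture("scene");print(atz(c,(222.2,178.3),172),atz(c,(224.5,205),65))
t=robot.capture("top");print(atz(t,(296.8,199),172))
s=robot.get_state();R=Ro.from_quat(s["orientation"]).as_matrix()
print((R.T@(np.array([574,-7,295])-s["tool_pos"])/750).round(4))
```

```text
[577.2353336   -1.90749756 172.        ] [578.93635531  -2.90008651  65.        ]
[575.98267806  -6.63080653 172.        ]
[-0.0075  0.0019  0.1465]
```

Request:
drive_tool(
  twist=[
    [0,0,0],
    [0,0,0],
    [0,0,0],
    [0,0,0],
    [0,0,0],
    [0,0,0],
    [0,0,0],
    [0,0,0],
  ],
  offset=[
    [-0.009,0.003,0],
    [-0.009,0.003,0.03],
    [-0.009,0.003,0.06],
    [-0.009,0.003,0.09],
    [-0.009,0.003,0.12],
    [-0.009,0.003,0.14],
    [-0.009,0.003,0.146],
    [-0.009,0.003,0.146],
  ],
  gripper=[1,1,1,1,1,1,1,1],
)

```text
time_s: 3.35
tool_pos: [573.0, -7.4, 294.7]
orientation: [0.989, 0.151, -0.001, -0.0]
contact_force: [0.2, 0.6, 0.9]
width: 85.3
```

Run:
```python
from h import *
s=robot.get_state();print(s["tool_pos"],s["contact_force"])
c=robot.capture("wrist");cv2.imwrite("pics/w2.png",cv2.resize(c["frame"][:,:,::-1],None,fx=1.5,fy=1.5))
R=Ro.from_quat(s["orientation"]).as_matrix()
g=s["tool_pos"]+R@[0,0,155];print(g,wproj(c,s,[g[0],g[1],172])*1.5,wproj(c,s,[g[0],g[1],68])*1.5)
```

```text
[573.00052009  -7.44884609 294.67217936] [0.24557467 0.63296665 0.92137714]
[572.74065491  -7.42976377 139.67239838] [385.81269271 445.68949769] [384.42780476 313.91809404]
```

View pics/w2.png

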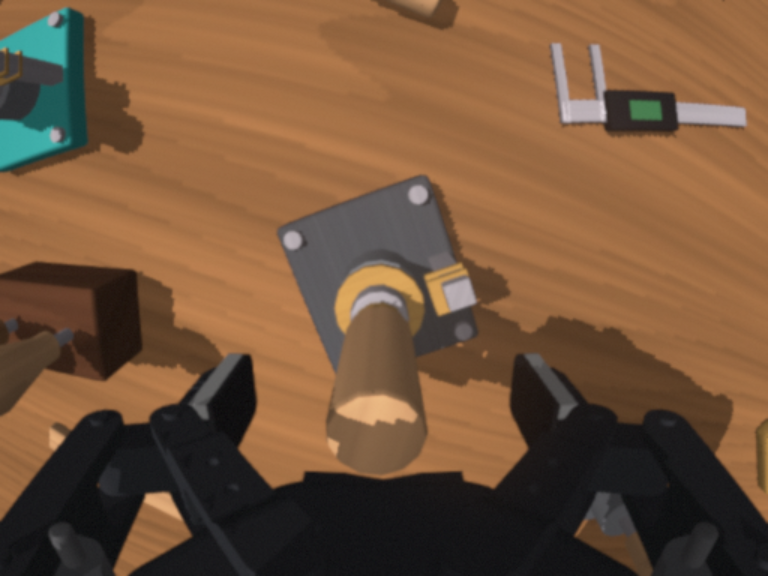

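The handle top is centred at about (376,434), against a predicted (386,446), so it is off by about +3 mm in tool x and -2.5 mm in tool y. I'll correct that and close.

Request:
drive_tool(
  twist=[
    [0,0,0],
    [0,0,0],
    [0,0,0],
    [0,0,0],
    [0,0,0],
    [0,0,0],
    [0,0,0],
    [0,0,0],
  ],
  offset=[
    [0.004,-0.0033,0],
    [0.004,-0.0033,0],
    [0.004,-0.0033,0],
    [0.004,-0.0033,0],
    [0.004,-0.0033,0],
    [0.004,-0.0033,0],
    [0.004,-0.0033,0],
    [0.004,-0.0033,0],
  ],
  gripper=[1,1,-0.2,-0.5,-1,-1,-1,-1],
  squeeze=70,
)

```text
time_s: 4.2
tool_pos: [575.8, -4.4, 295.5]
orientation: [0.989, 0.151, 0.0, 0.001]
contact_force: [-0.7, -3.3, 1.6]
width: 24.5
```

Request:
drive_tool(
  twist=[
    [0,0,0],
    [0,0,0],
    [0,0,0],
    [0,0,0],
    [0,0,0],
    [0,0,0],
    [0,0,0],
    [0,0,0],
  ],
  offset=[
    [0,0,0],
    [0,0,0],
    [0,0,-0.0009],
    [0,0,-0.0018],
    [0,0,-0.0027],
    [0,0,-0.0036],
    [0,0,-0.0045],
    [0,0,-0.0054],
  ],
  gripper=[-1,-1,-1,-1,-1,-1,-1,-1],
)

```text
time_s: 5.0
tool_pos: [575.9, -4.4, 297.9]
orientation: [0.989, 0.151, -0.0, 0.001]
contact_force: [3.3, -4.9, -6.9]
width: 24.4
```

Run:
```python
from h import *
print(robot.get_state())
```

```text
{'time_s': 5.0, 'joint_positions': array([-1.19624155e-01,  2.67643733e-01, -2.74356406e-01,  1.02873522e+00,
       -1.32388690e-03,  2.71862842e+00]), 'qvel': array([-0.00143258, -0.00732586,  0.00827876,  0.01375298, -0.00043149,
       -0.00029069]), 'tau': array([ 2.91594788e+00, -4.46048641e+01,  2.71523380e+01,  1.41303822e+00,
        1.24959972e+00,  3.92921269e-02]), 'tool_pos': array([575.88310731,  -4.41283677, 297.92314398]), 'orientation': array([ 9.88519917e-01,  1.51089159e-01, -1.48016926e-04,  6.45901983e-04]), 'contact_force': array([ 3.29422071, -4.85034568, -6.93372511]), 'moment': array([-0.94168931, -0.65183394,  0.01632283]), 'width': 24.44855850001757}
```

Request:
drive_tool(
  twist=[
    [0,0,0],
    [0,0,0],
    [0,0,0],
    [0,0,0],
    [0,0,0],
    [0,0,0],
    [0,0,0],
    [0,0,0],
  ],
  offset=[
    [0,0,-0.0009],
    [0,0,-0.0018],
    [0,0,-0.0027],
    [0,0,-0.0036],
    [0,0,-0.0045],
    [0,0,-0.0054],
    [0,0,-0.0063],
    [0,0,-0.0072],
  ],
  gripper=[-1,-1,-1,-1,-1,-1,-1,-1],
)

```text
time_s: 5.8
tool_pos: [575.9, -4.4, 302.5]
orientation: [0.989, 0.151, -0.0, 0.001]
contact_force: [5.2, -4.5, -10.2]
width: 24.2
```

Request:
drive_tool(
  twist=[
    [0,0,0],
    [0,0,0],
    [0,0,0],
    [0,0,0],
    [0,0,0],
    [0,0,0],
    [0,0,0],
    [0,0,0],
  ],
  offset=[
    [0,0,-0.0009],
    [0,0,-0.0018],
    [0,0,-0.0027],
    [0,0,-0.0036],
    [0,0,-0.0045],
    [0,0,-0.0045],
    [0,0,-0.0045],
    [0,0,-0.0045],
  ],
  gripper=[-1,-1,-1,-1,-1,-1,-1,-1],
)

```text
time_s: 6.6
tool_pos: [575.9, -4.4, 305.4]
orientation: [0.989, 0.151, -0.0, 0.001]
contact_force: [5.7, -5.4, -12.7]
width: 24.6
```

Run:
```python
from h import *
s=robot.get_state();print(s["tool_pos"],s["contact_force"],s["width"])
c=robot.capture("wrist");w=c["frame"][:,:,::-1]
d=robot.capture("scene")["frame"][:,:,::-1]
a=cv2.resize(d[160:250,180:270],(540,540),interpolation=cv2.INTER_CUBIC);b=cv2.resize(w[130:320,160:350],(540,540),interpolation=cv2.INTER_CUBIC)
cv2.imwrite("pics/p3.png",cv2.resize(np.hstack([a,b]),(800,400)))
```

```text
[575.92203383  -4.40858862 305.36039593] [  5.69119174  -5.37640012 -12.66390495] 24.582227996207713
```

View pics/p3.png

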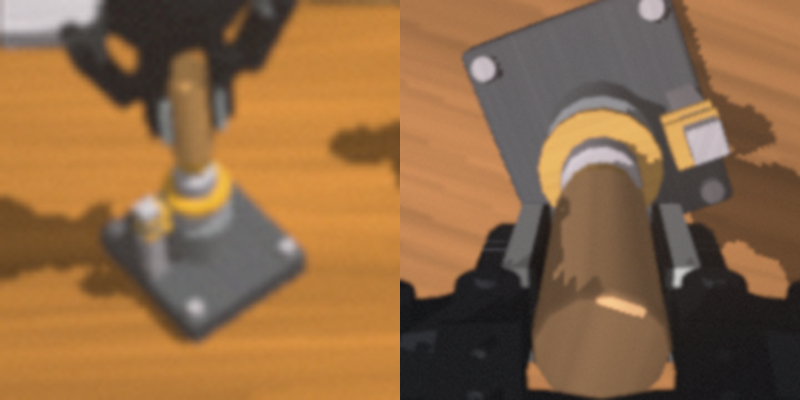

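The collar has risen clearly and is near the upper pointer (left view about (195,190)). The grip is square on the handle. The force of 12.7 N fits a rise of about 10 mm. I'll add just under 2 mm and hold.

Request:
drive_tool(
  twist=[
    [0,0,0],
    [0,0,0],
    [0,0,0],
    [0,0,0],
    [0,0,0],
    [0,0,0],
    [0,0,0],
    [0,0,0],
  ],
  offset=[
    [0,0,-0.0008],
    [0,0,-0.0016],
    [0,0,-0.0024],
    [0,0,-0.0024],
    [0,0,-0.0024],
    [0,0,-0.0024],
    [0,0,-0.0024],
    [0,0,-0.0024],
  ],
  gripper=[-1,-1,-1,-1,-1,-1,-1,-1],
)

```text
time_s: 7.5
tool_pos: [575.9, -4.4, 306.9]
orientation: [0.989, 0.151, -0.0, 0.001]
contact_force: [5.9, -5.4, -14.3]
width: 24.8
```

Request:
drive_tool(
  twist=[
    [0,0,0],
    [0,0,0],
    [0,0,0],
    [0,0,0],
    [0,0,0],
    [0,0,0],
    [0,0,0],
    [0,0,0],
  ],
  offset=[
    [0,0,0],
    [0,0,0],
    [0,0,0],
    [0,0,0],
    [0,0,0],
    [0,0,0],
    [0,0,0],
    [0,0,0],
  ],
  gripper=[-1,-1,-1,-1,-1,-1,-1,-1],
)

```text
time_s: 8.3
tool_pos: [576.0, -4.4, 306.9]
orientation: [0.989, 0.151, -0.0, 0.0]
contact_force: [5.9, -5.4, -13.1]
width: 24.2
```

Run:
```python
from h import *
d=robot.capture("scene")["frame"][:,:,::-1]
a=cv2.resize(d[175:245,190:260],(560,560),interpolation=cv2.INTER_CUBIC);cv2.imwrite("pics/p4.png",a)
```

```text
(no output)
```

View pics/p4.png

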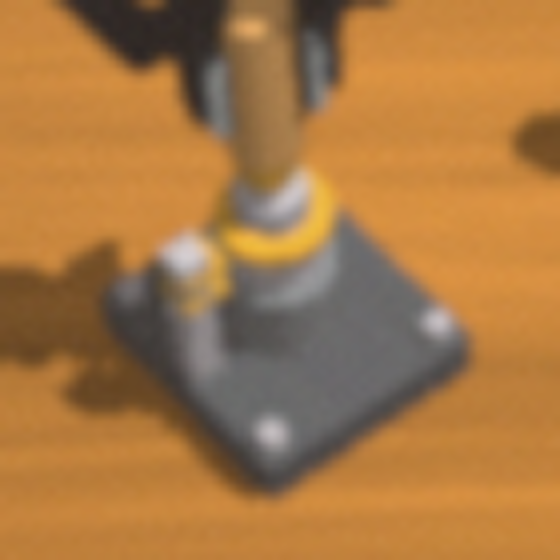

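Request:
drive_tool(
  twist=[
    [0,0,0],
    [0,0,0],
    [0,0,0],
    [0,0,0],
    [0,0,0],
    [0,0,0],
    [0,0,0],
    [0,0,0],
  ],
  offset=[
    [0,0,0],
    [0,0,0],
    [0,0,0],
    [0,0,0],
    [0,0,0],
    [0,0,0],
    [0,0,0],
    [0,0,0],
  ],
  gripper=[-1,-1,-1,-1,-1,-1,-1,-1],
)

```text
time_s: 9.15
tool_pos: [575.9, -4.4, 306.9]
orientation: [0.989, 0.151, -0.0, 0.001]
contact_force: [7.0, -5.0, -14.1]
width: 24.2
```

Level with the upper pointer: the collar ring at (275,225) lines up with the brass tip at about (210,280). The force is 14 N and it has been held for about 2 s. Easing down.

Request:
drive_tool(
  twist=[
    [0,0,0],
    [0,0,0],
    [0,0,0],
    [0,0,0],
    [0,0,0],
    [0,0,0],
    [0,0,0],
    [0,0,0],
  ],
  offset=[
    [0,0,0.0009],
    [0,0,0.0018],
    [0,0,0.0027],
    [0,0,0.0036],
    [0,0,0.0045],
    [0,0,0.0054],
    [0,0,0.0063],
    [0,0,0.0072],
  ],
  gripper=[-1,-1,-1,-1,-1,-1,-1,-1],
)

```text
time_s: 9.95
tool_pos: [575.9, -4.4, 302.2]
orientation: [0.989, 0.151, -0.0, 0.001]
contact_force: [4.7, -5.3, -9.3]
width: 24.3
```

Request:
drive_tool(
  twist=[
    [0,0,0],
    [0,0,0],
    [0,0,0],
    [0,0,0],
    [0,0,0],
    [0,0,0],
    [0,0,0],
    [0,0,0],
  ],
  offset=[
    [0,0,0.0009],
    [0,0,0.0018],
    [0,0,0.0027],
    [0,0,0.0036],
    [0,0,0.0045],
    [0,0,0.0054],
    [0,0,0.0063],
    [0,0,0.0072],
  ],
  gripper=[-1,-1,-1,-1,-1,-1,-1,-1],
)

```text
time_s: 10.75
tool_pos: [575.9, -4.4, 297.5]
orientation: [0.989, 0.151, -0.0, 0.001]
contact_force: [3.6, -4.8, -6.1]
width: 24.6
```

Request:
drive_tool(
  twist=[
    [0,0,0],
    [0,0,0],
    [0,0,0],
    [0,0,0],
    [0,0,0],
    [0,0,0],
    [0,0,0],
    [0,0,0],
  ],
  offset=[
    [0,0,0.0009],
    [0,0,0.0018],
    [0,0,0.0027],
    [0,0,0.0036],
    [0,0,0.0045],
    [0,0,0.0051],
    [0,0,0.0051],
    [0,0,0.0051],
  ],
  gripper=[-1,-1,-1,-1,-1,-1,-1,-1],
)

```text
time_s: 11.55
tool_pos: [575.8, -4.4, 295.5]
orientation: [0.989, 0.151, 0.0, 0.001]
contact_force: [-0.8, -4.7, 2.7]
width: 24.8
```

It is back on its stop: same height as at the grasp, with the force turned to a slight push. Releasing and rising.

Request:
drive_tool(
  twist=[
    [0,0,0],
    [0,0,0],
    [0,0,0],
    [0,0,0],
    [0,0,0],
    [0,0,0],
    [0,0,0],
    [0,0,0],
  ],
  offset=[
    [0,0,0],
    [0,0,0],
    [0,0,0],
    [0,0,0],
    [0,0,0],
    [0,0,0],
    [0,0,0],
    [0,0,0],
  ],
  gripper=[-0.2,0,0.3,0.6,1,1,1,1],
)

```text
time_s: 12.35
tool_pos: [575.7, -3.9, 295.2]
orientation: [0.988, 0.151, 0.0, -0.0]
contact_force: [-0.7, -0.4, -0.1]
width: 85.2
```

Request:
drive_tool(
  twist=[
    [0,0,0],
    [0,0,0],
    [0,0,0],
    [0,0,0],
    [0,0,0],
    [0,0,0],
    [0,0,0],
    [0,0,0],
  ],
  offset=[
    [0,0,-0.01],
    [0,0,-0.03],
    [0,0,-0.06],
    [0,0,-0.09],
    [0,0,-0.12],
    [0,0,-0.15],
    [0,0,-0.15],
    [0,0,-0.15],
  ],
  gripper=[1,1,1,1,1,1,1,1],
)

```text
time_s: 13.15
tool_pos: [575.8, -4.0, 408.4]
orientation: [0.988, 0.151, 0.001, 0.0]
contact_force: [0.3, 0.3, -0.1]
width: 85.6
```

Run:
```python
from h import *
print(robot.get_state()["contact_force"])
d=robot.capture("scene")["frame"][:,:,::-1]
cv2.imwrite("pics/p5.png",cv2.resize(d[130:260,130:340],None,fx=3.6,fy=3.6,interpolation=cv2.INTER_CUBIC))
```

```text
[ 0.31438569  0.34417884 -0.08986587]
```

View pics/p5.png

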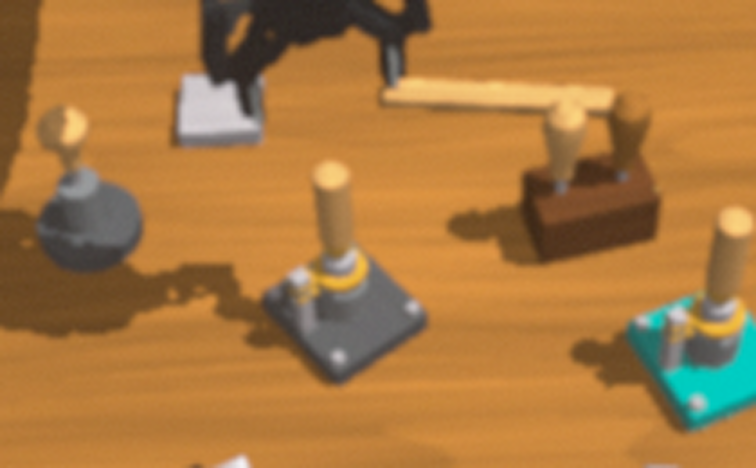

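The collar is back on its stop at about (340,272). The graver stand (90,225) and file block (590,205) are standing untouched, and the gripper is clear.

```bash
python3 -c "from station import robot;print(robot.sign_off())"
```

```text
the job is handed in; nothing more can be done
None
```

I gripped the pale handle in the dark tester, drew it straight up, held it at the proof load, eased it back onto its stop and let go. The job was handed in at about 13 s.

- **Pull and hold:** the tool rose 11.4 mm, with a downward force of 13–14 N. It held still there for about 2 s, and in the picture the collar looked level with the upper pointer. I did not measure the collar's height separately.
- **Return:** it came down at under 7 mm/s to the height where I first gripped it. The force had turned to a slight push (about 3 N) before I opened the jaws.
- **Last picture:** the collar is back down, the file block and graver stand are still standing where they were, and the gripper is clear with about 0 N on it.

- **Disagreements:** the camera estimates of the handle's axis differed by up to 5 mm; a closer look from the wrist camera settled it. The closed width read about 24.5 mm on the 26 mm handle. A side force of 5–9 N built up during the pull. I saw no slip.

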